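# Fit and lock the linchpin on the test wheel's axle

## Task

Keep the trolley wheel from sliding off its axle: take the linchpin out of the wooden block, feel for the cross hole in the axle end with its tip and push the pin gently fully home, then swing its sprung ring down over the axle end until it snaps past the pin's tip and stays locked. Use a light touch of some newtons and never force it (40 N would damage it), neither the pin against the stand nor the fingers against the stand, and leave the screwdriver, the tape roll and the jar alone.

Things in the scene. Friction and masses are not known exactly. Their poses are not given: they have to be found in the camera images.
- stand: Fixed wheel stand: plywood base, steel bracket, black-tyred wheel and, sticking out past the wheel's black hub, a 24 mm square axle. Origin on the table, 15 mm outward of point axle_top; z up, x along the axle and OUTWARD (from wheel to free end). Wheel 110 mm diameter, its centre 88 mm up, its outer face at x = -55 mm; hub 38 mm diameter out to x = -27 mm. Nothing lies beyond the axle end.
- axle_top (a point): A reference point on the centre line of the axle's flat top, 12 mm outward of the hub, 100 mm above the table; axes as the stand's. The pin hole (vertical, right through, 12 mm diameter, 1 mm chamfer) lies on this centre line, anywhere from 7 to 23 mm outward (along +x) of this point: not measured, to be seen or felt. The axle ends 13 mm outward of the hole and is held stiffly (slips above 80 N).
- block: Fixed wooden block, 60 x 60 mm and 42 mm high, with a loose 15 mm hole in which the linchpin stands, its flange on the block's top. Origin under its centre.
- pin: Loose steel linchpin, about 100 g, upright in the block. Origin on its axis at the underside of the flange (20 mm diameter, 4 mm thick); z up its axis, x the way the open ring points. Shank 10 mm diameter, down to z = -31 mm, the last 2 mm tapering to 9 mm. Fully home, the flange lies on the axle's top. To let the ring pass round the axle, the pin's x must point along the stand's x.
- pin_grip (a point): Middle of the grip tab at the top of the pin's head, 22 mm above the flange's underside. Tab: 18 mm along the pin's x, 14 mm along its y, from 13 to 31 mm above the flange's underside; pinch it across y. Below it a neck 14 x 14 mm, with the ring's wire on both its y sides.
- ring (a joint): Angle of the sprung ring hinged on the pin's head (hinge along the pin's y, on its axis, 9 mm above the flange's underside). 0 = open, straight out along the pin's x; grows as it swings down; 1.7 = locked, hanging round the axle just past the pin's tip. Over-centre spring: pushes back to open below 1.0 rad (about 5 N at the far end at 0, fading to none at 1.0); beyond 1.0 it snaps shut and stays.
- ring_end (a point): Middle of the ring's far end, on the centre of its wire, 43 mm from the hinge. Ring: closed loop of 4.4 mm steel wire, 43 mm outside width, so it clears the 24 mm axle.
- screwdriver: Bystander: screwdriver about 170 mm long lying on the table; leave alone.
- tape_roll: Bystander: roll of tape, 90 mm diameter, 24 mm high; leave alone.
- jar: Bystander: glass jar with a steel cap, 60 mm diameter, 75 mm high; leave alone.
Mind the look-alikes: they are no part of the job. Of the things that look like the stand, the larger one is meant.

How it is judged:
On the way, in this order (a step that is already met when the one before it is completed fails the run):
1. the pin stands fully home in the axle's hole with its ring still open (z of pin in the frame of axle_top between -0.003 and 0.003 m and x of pin in the frame of axle_top between 0.0055 and 0.0245 m and y of pin in the frame of axle_top between -0.005 and 0.005 m and angle between the z axis of pin and the z axis of stand, either way round below 0.2 rad and value of joint ring below 0.6 rad), for 0.2 s.
2. the ring is swung over the pin's end and snapped shut (z of pin in the frame of axle_top between -0.003 and 0.003 m and x of pin in the frame of axle_top between 0.0055 and 0.0245 m and y of pin in the frame of axle_top between -0.005 and 0.005 m and angle between the z axis of pin and the z axis of stand, either way round below 0.2 rad and value of joint ring above 1.5 rad), for 0.2 s.
At the end, for the whole second after the job is handed in: The pin stands in the axle's hole, at rest, flange within 3 mm of the axle's top, within 5 mm of its centre line and 5.5 to 24.5 mm outward of axle_top, upright within 0.2 rad, and the ring is locked (beyond 1.5 rad) (all of step 2 and linear speed of pin below 0.02 m/s); the robot touches nothing.
It fails at once if pin or ring forced against the stand with more than 40 N (contact force between pin and stand above 40 N).
It fails at once if fingers pressed on the stand with more than 15 N (contact force between the fingers and stand above 15 N).
It fails at once if the screwdriver moved by more than 20 mm (distance of screwdriver from where it was at the start of the episode above 0.02 m).
It fails at once if the tape roll moved by more than 20 mm (distance of tape_roll from where it was at the start of the episode above 0.02 m).
It fails at once if the jar moved by more than 20 mm (distance of jar from where it was at the start of the episode above 0.02 m).
It also fails if it takes over 64 s, if anything falls off the work surface, if the arm or the gripper's body presses on something with over 40 N, if the wrist force passes 120 N, or if a joint passes its speed limit or range.

## Robot

A 6-joint arm with a two-finger parallel gripper is mounted at the origin on the work surface. World frame = base frame: x ahead of the robot, y to its left, z up, the work surface at z = 0. Lengths are in m, angles in rad, forces in N, time in s.
With the tool pointing down it reaches from about 0.35 to 0.85 m from the base axis. Payload 8.1 kg.
Tool frame: the origin (TCP) lies midway between the tips of the shut fingers; the grasp point (between the pads) lies robot.grip_depth behind it (robot.grip_depth is the distance from the TCP to the grasp point, in m); z points along the fingers, y is the line along which they close (so a half turn about z gives the same grasp; the last joint's range is limited). The gripper opens to 93 mm and grips with 3 to 60 N. Pads are 15 mm wide; open, the fingers measure 128 mm over their backs; the gripper's body (75 mm by 188 mm) begins 65 mm behind the grasp point.
Start: joints at [1.097, 0.13, 1.488, -0, 1.523, -0.085], TCP at [0.227, 0.555, 0.219] pointing down, gripper open.
Joint ranges: [-2.96, 2.96], [-0.89, 2.26], [0.02, 2.5], [-1.34, 4.48], [0, 2.73], [-2.66, 2.66]. Speed limits (rad/s): [2.39, 2.39, 2.79, 3.14, 3.14, 3.14].

## Interface

Orientations are given as a rotation vector (axis times angle).
In Python, from plant import robot gives the robot as it stands.
- The arm moves only by the tool carry_out, never from a script. Its argument "rows" is a list of rows, each a list of 6 numbers: the shift along the tool's x, y, z in m, then the turn, a rotation vector about the tool's x, y, z in degrees. A call has 1 to 12 rows; each row is the pose to reach, as a shift and turn from the pose commanded when the call began, along the tool's axes at that moment; what a row does not reach only later rows make up. A row lasts 1/8 s, in which the tool goes at most 62.5 mm and 10.7 degrees, less where a joint would pass 70% of its speed; a pose out of reach is approached as far as the arm can. A call with a gripper value outside its range is refused whole. "jaw" is the closure in counts, from 0 (fully open) to 255 (shut), set as the call begins (left out, the last holds). The fingers move at their own pace and stop on an object; "force" is the grip in N (left out, the last holds). Time passes only in rows, so rows that repeat a pose let the fingers close. It gives the time, the measured TCP pose, the force, the opening and the grip force at its end, in the units of the state.
- robot.read_state(): the state, without advancing time (a new reading comes with each control period).
- robot.read_camera(name): name is "side" or "top" or "wrist"; returns the picture (420x560x3 uint8, red, green, blue); there is no depth.
- robot.camera_model(name): a dict with "fx", "fy", "cx", "cy" (pixels), "R" (3x3) and "t" (3): a world point X has camera coordinates R X + t; the wrist camera has in their place "mount" (4x4, takes a point from camera to tool coordinates, whose origin is the TCP and whose axes are the flange's). Camera axes: x right, y down, z forward; pixel columns grow to the right and rows downward; lengths in m; the calibration is good to about 2 mm. A picture is of the moment at which its call begins: read the wrist's pose just before it. camera_model takes no time and is no camera call.
- robot.close_job(): hands the job in; it is judged then, once.
Trained networks look in the newest picture that a camera, given by its name, has taken for a name from the list of things; names that differ only in an ending like _2 or _b are one class to them, and where a whole thing is asked for, a point or a joint stands for the part that bears it (a point fixed in the world has none). Each returns a list of dicts, best first, with "conf" (0 to 1); they miss things now and then, are a little off and sometimes report something else, mostly with a low value. They report only what shows in the picture. A call takes as long as a camera call. They do not tell look-alikes from the thing itself.
- robot.outline_of(camera, target): "pixels" (420x560 bool, what is visible of it) and "pixel" ([column, row] in pixels, amid what is visible of it).
The state is a dict: "t": time; "q": joint angles; "dq": joint speeds; "joint_torque": joint torques, N m; "tool_pos": TCP position; "orientation": TCP orientation; "force": force on the tool from outside, world axes, zero at the start; "wrist_torque": the same for the moment, N m; "opening": finger opening in m; "gripper_force": force on a finger pad.
Only numpy, scipy, OpenCV 4.12 (cv2) and the standard library are available. Lean on these libraries where they do the work, as an engineer would, in place of code of your own. Each camera call takes 0.05 s, during which the arm holds its last target. There are 200 camera calls.

## Working session

There is one attempt and no reset: what is moved stays moved. The work goes in short steps, Python scripts to look and compute and a tool call to move; the robot and the scene stay as the last step left them, time stands still between calls to the robot, and variables do not carry over. Pictures are saved under pics/ and viewed, at most 10 in all, crops included, and the job is handed in when it is done.

Besides the shell and the picture viewer there is one more tool, called after "Request:" as name(argument=value, ...), one argument or row to a line, values as JSON. carry_out: Moves the arm, as the interface text tells. Its arguments: {"type":"object","properties":{"rows":{"type":"array"},"jaw":{"type":"number"},"force":{"type":"number"}},"required":["rows"]}

```bash
mkdir -p pics; ls; cat > h.py <<'E'
import numpy as np, cv2
from scipy.spatial.transform import Rotation as Ro
from plant import robot
def snap(c,fn=None):
    s=robot.read_state(); im=robot.read_camera(c)
    if fn: cv2.imwrite('pics/'+fn,im[:,:,::-1])
    return s,im
def cam(c,s=None):
    m=robot.camera_model(c); K=(m['fx'],m['fy'],m['cx'],m['cy'])
    if 'mount' in m:
        M=np.array(m['mount']); Rt=Ro.from_rotvec(s['orientation']).as_matrix()
        Rw=Rt@M[:3,:3]; o=Rt@M[:3,3]+np.array(s['tool_pos'])
    else:
        R=np.array(m['R']); Rw=R.T; o=-R.T@np.array(m['t'])
    return K,Rw,o
def ray(c,px,s=None):
    K,Rw,o=cam(c,s); d=Rw@np.array([(px[0]-K[2])/K[0],(px[1]-K[3])/K[1],1]); return o,d/np.linalg.norm(d)
def atz(c,px,z,s=None):
    o,d=ray(c,px,s); return o+d*(z-o[2])/d[2]
def proj(c,X,s=None):
    K,Rw,o=cam(c,s); p=(np.array(X)-o)@Rw; return np.array([K[0]*p[0]/p[2]+K[2],K[1]*p[1]/p[2]+K[3]])
def tri(c1,p1,c2,p2,s=None):
    A=0;b=0;L=[]
    for c,p in((c1,p1),(c2,p2)):
        o,d=ray(c,p,s);P=np.eye(3)-np.outer(d,d);A=A+P;b=b+P@o
    return np.linalg.solve(A,b)
E
python3 - <<'E'
from h import *
s,a=snap('top'); _,b=snap('side'); 
cv2.imwrite('pics/top.png',a[:,:,::-1]);cv2.imwrite('pics/side.png',b[:,:,::-1])
print(s, robot.grip_depth)
for c in('top','side'):
    print(c,[np.round(v,3).tolist() for v in cam(c)])
    for n in('stand','block','pin','ring','pin_grip','ring_end','screwdriver','tape_roll','jar'):
        for r in robot.outline_of(c,n): print(c,n,round(r['conf'],2),np.round(r['pixel']),r['pixels'].sum())
E
```

```text
pics
{'t': 0.0, 'q': array([ 1.09655244e+00,  1.31126350e-01,  1.48927956e+00, -2.32820785e-05,
        1.52300085e+00, -8.53860412e-02]), 'dq': array([-0.00021715,  0.00101333, -0.00039518, -0.00051983,  0.00024643,
       -0.00083365]), 'joint_torque': array([-4.08442338e-04, -5.59830594e+01, -4.91762781e+01,  7.67266843e-02,
        3.48916103e-02, -1.37436186e-04]), 'tool_pos': array([0.22719742, 0.55470472, 0.21760809]), 'orientation': array([-6.06880873e-01, -3.08192880e+00,  2.74843378e-03]), 'force': array([-0.22147936, -1.08869351, -0.12035594]), 'wrist_torque': array([ 0.00047482, -0.04241087,  0.00102705]), 'gripper_force': 0.0, 'opening': 0.09311384166139425} 0.0188
top [[424.359, 424.359, 285.979, 203.75], [[-0.13, -0.971, 0.202], [-0.991, 0.128, -0.023], [-0.004, -0.203, -0.979]], [0.398, -0.103, 0.885]]
top stand 0.97 [154. 245.] 4210
top stand 0.92 [188. 337.] 2111
top block 0.98 [353. 193.] 878
top pin 0.69 [360. 190.] 164
top ring 0.67 [374. 194.] 48
top ring 0.25 [230. 136.] 866
top ring 0.2 [362. 189.] 159
top pin_grip 0.47 [361. 189.] 177
top ring_end 0.55 [366. 178.] 42
top screwdriver 0.86 [314. 281.] 645
top tape_roll 0.9 [331. 141.] 1002
side [[418.594, 418.594, 280.441, 212.369], [[0.757, -0.312, 0.574], [-0.653, -0.376, 0.657], [0.011, -0.873, -0.488]], [0.132, -0.625, 0.48]]
side stand 0.92 [116. 239.] 2289
side stand 0.59 [185. 197.] 3357
side stand 0.28 [358. 284.] 133
side block 0.85 [341. 293.] 1497
side pin 0.9 [346. 271.] 331
side ring 0.53 [363. 273.] 75
side pin_grip 0.87 [348. 275.] 372
side ring_end 0.72 [353. 284.] 64
side screwdriver 0.72 [304. 204.] 914
side screwdriver 0.69 [224. 300.] 802
side tape_roll 0.58 [358. 250.] 1105
side jar 0.92 [304. 206.] 881
```

```bash
python3 - <<'E'
import cv2,numpy as np
a=cv2.imread('pics/top.png');b=cv2.imread('pics/side.png')
cv2.imwrite('pics/both.png',np.hstack([cv2.resize(a[100:400,80:430],None,fx=1.15,fy=1.5),cv2.resize(b[120:350,60:420],(396,345)).copy() if 0 else cv2.resize(b[130:330,70:410],(396,450))]))
E
```

```text
(no output)
```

View pics/top.png

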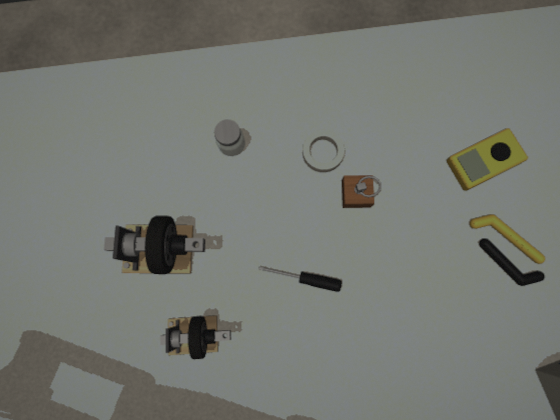

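View pics/side.png

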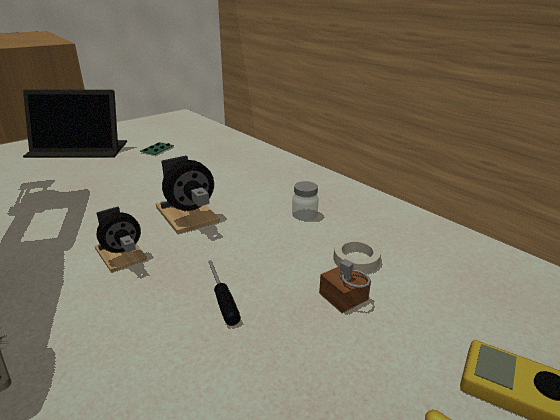

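Top view: two stands, at (165,245) with a wheel ~58 px across and at (195,337) with ~42 px. The first is larger and is the one meant. Its axle's dark hole shows near (196,244). The block with the pin and ring is at (358,190), with the ring pointing right.

```bash
python3 - <<'E'
from h import *
print('hole',atz('top',(196,244),.1), 'axle end',atz('top',(205,244),.1),'hub',atz('top',(186,244),.1))
print('small hole',atz('top',(225,336),.1))
for p in((146,246),(161,217),(161,273)): print(p,atz('top',p,.143))
print('wheel len large/small', np.linalg.norm(atz('top',(161,217),.143)-atz('top',(161,273),.143)))
print('tab',atz('top',(361,187),.073),'tri',tri('top',(361,187),'side',(346,267)))
print('ringend', atz('top',(382,186),.051))
print('jar',tri('top',(228,131),'side',(306,187)),'tape',atz('top',(324,152),.024))
print('sd',atz('top',(262,268),.01),atz('top',(340,285),.01))
m=robot.camera_model('wrist');print(np.round(m['mount'],3),m['fx'])
a=cv2.imread('pics/top.png')
c1=cv2.resize(a[200:290,90:230],(700,450),interpolation=cv2.INTER_CUBIC)
c1=cv2.resize(a[205:285,140:240],(400,320),interpolation=cv2.INTER_CUBIC);c2=cv2.resize(a[150:230,320:420],(400,320),interpolation=cv2.INTER_CUBIC)
cv2.imwrite('pics/crop1.png',np.hstack([c1,c2]))
E
```

```text
hole [0.50659268 0.05395656 0.1       ] axle end [0.50440978 0.03740479 0.1       ] hub [0.50901855 0.07235075 0.1       ]
small hole [0.33679996 0.01720086 0.1       ]
(146, 246) [0.50861468 0.13253069 0.143     ]
(161, 217) [0.55666787 0.10280749 0.143     ]
(161, 273) [0.45850923 0.1097663  0.143     ]
wheel len large/small 0.09840498792282718
tab [ 0.57986647 -0.27270654  0.073     ] tri [ 0.58214402 -0.27478284  0.06493856]
ringend [ 0.5812728  -0.31971235  0.051     ]
jar [ 0.73067881 -0.02509614  0.0728868 ] tape [ 0.67670198 -0.21777799  0.024     ]
sd [ 0.45246005 -0.05740986  0.01      ] [ 0.39802955 -0.20988156  0.01      ]
[[-0.    -0.964 -0.265  0.073]
 [ 1.    -0.001  0.001  0.001]
 [-0.001 -0.265  0.964 -0.165]
 [ 0.     0.     0.     1.   ]] 372.07481700553444
```

View pics/crop1.png

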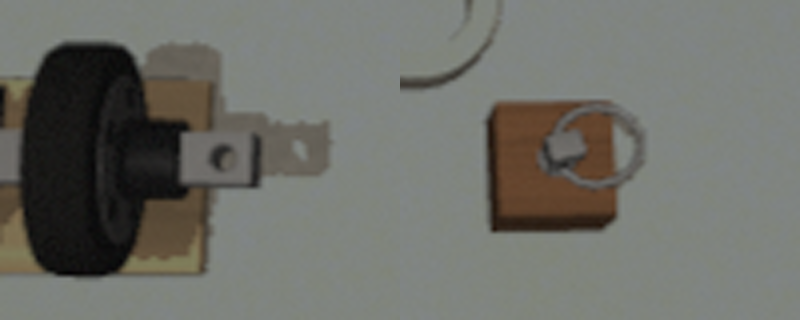

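The enlarged crop confirms the larger stand, with its hole at about (195.8,244.2). The pin's tab is at (361,187) and its ring end at (381,187). I'll look at the stand on the way to the pin.

```bash
cat >> h.py <<'E'
def pose(x,y,z,yaw):  # yaw of tool x in world, deg, tool down
    c,s_=np.cos(np.radians(yaw)),np.sin(np.radians(yaw))
    return np.array([x,y,z]),np.array([[c,s_,0],[s_,-c,0],[0,0,-1]])
def go(x,y,z,yaw,s=None):
    s=s or robot.read_state(); p,R=pose(x,y,z,yaw); R0=Ro.from_rotvec(s['orientation']).as_matrix()
    return np.round((R0.T@(p-s['tool_pos']))*1000,1),np.round(Ro.from_matrix(R0.T@R).as_rotvec(degrees=True),2)
E
python3 - <<'E'
from h import *
print(go(.50,.03,.25,83))
E
```

```text
(array([-451.3, -382.7,  -31.4]), array([-0.  , -0.  , 74.72]))
```

Request:
carry_out(
  rows=[
    [-0.451,-0.383,-0.031,0,0,74.7],
    [-0.451,-0.383,-0.031,0,0,74.7],
    [-0.451,-0.383,-0.031,0,0,74.7],
    [-0.451,-0.383,-0.031,0,0,74.7],
    [-0.451,-0.383,-0.031,0,0,74.7],
    [-0.451,-0.383,-0.031,0,0,74.7],
    [-0.451,-0.383,-0.031,0,0,74.7],
    [-0.451,-0.383,-0.031,0,0,74.7],
    [-0.451,-0.383,-0.031,0,0,74.7],
    [-0.451,-0.383,-0.031,0,0,74.7],
    [-0.451,-0.383,-0.031,0,0,74.7],
    [-0.451,-0.383,-0.031,0,0,74.7],
  ],
)

```text
t: 2.5
tool_pos: [0.4993, 0.0304, 0.2495]
orientation: [-2.352, -2.082, -0.0]
force: [0.3, 0.0, 0.4]
opening: 0.0931
gripper_force: 0.0
```

```bash
python3 - <<'E'
from h import *
s,im=snap('wrist','w1.png'); print(s['t'],s['tool_pos'],s['orientation'],s['q'])
for r in robot.outline_of('wrist','stand'): print(r['conf'],r['pixel'],r['pixels'].sum())
print(proj('wrist',(.5066,.054,.1),s), go(.58,-.273,.16,90,s))
E
```

```text
2.5 [0.49928615 0.03038065 0.249519  ] [-2.35213978e+00 -2.08165490e+00 -2.87315852e-05] [-4.20997048e-02 -1.53096507e-01  1.71361110e+00  4.43310791e-04
  1.58147956e+00  7.97644755e-02]
0.91 [119.6, 144.9] 9033
0.62 [289.0, 73.0] 15181
[286.77522241 165.46717118] (array([-291.4,  117. ,   89.3]), array([-0.02, -0.02, -6.98]))
```

View pics/w1.png

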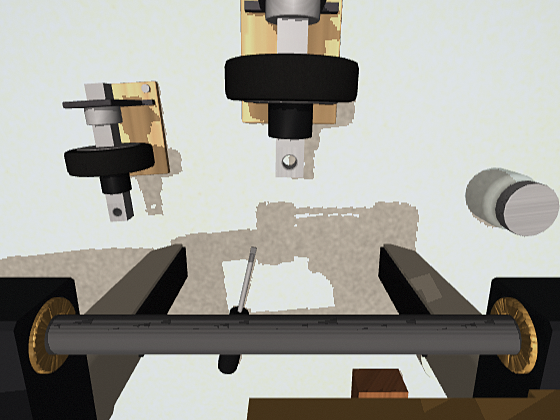

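Wrist view: the big stand is at the top centre with its hole at about (289,160), close to the predicted (287,165). The small stand is at the left.

```bash
python3 - <<'E'
from h import *
im=cv2.imread('pics/w1.png'); g=cv2.cvtColor(im,cv2.COLOR_BGR2GRAY)
for r in (25,40,142,148,154,160,166,172,176,179,182): print(r,g[r,268:322:1].tolist())
c=cv2.resize(im[130:190,250:330],(800,600),interpolation=cv2.INTER_CUBIC);cv2.imwrite('pics/c2.png',c)
E
```

```text
25 [192, 194, 200, 103, 177, 118, 125, 112, 90, 192, 216, 212, 209, 209, 208, 209, 209, 208, 208, 208, 207, 207, 207, 207, 207, 207, 207, 206, 206, 205, 205, 206, 205, 204, 203, 205, 204, 204, 206, 217, 124, 106, 119, 118, 138, 139, 138, 136, 139, 140, 139, 140, 141, 144]
40 [188, 186, 187, 186, 185, 185, 185, 184, 180, 211, 209, 209, 209, 209, 208, 209, 208, 208, 206, 208, 207, 207, 206, 206, 206, 206, 205, 206, 205, 205, 204, 205, 204, 205, 203, 203, 204, 204, 207, 193, 122, 128, 130, 131, 132, 135, 133, 135, 138, 139, 143, 142, 144, 141]
142 [227, 228, 227, 227, 227, 227, 228, 223, 191, 195, 195, 196, 195, 195, 196, 196, 196, 195, 196, 195, 196, 197, 197, 197, 196, 194, 194, 195, 195, 194, 192, 194, 194, 193, 192, 195, 184, 169, 169, 169, 168, 166, 161, 167, 167, 169, 170, 170, 171, 171, 167, 213, 231, 228]
148 [227, 226, 227, 227, 226, 226, 228, 222, 189, 192, 191, 189, 193, 191, 190, 196, 198, 198, 194, 194, 198, 197, 196, 192, 193, 197, 200, 200, 196, 194, 192, 190, 190, 192, 193, 194, 169, 163, 167, 162, 161, 159, 160, 161, 162, 161, 161, 161, 163, 157, 237, 230, 227, 227]
154
[... 1208 characters left out ...]
 196, 201, 205, 194, 188, 192, 191, 187, 191, 190, 189, 163, 154, 158, 158, 161, 167, 169, 170, 167, 162, 153, 235, 227, 225, 225, 225, 226, 227, 227]
179 [226, 226, 226, 226, 226, 226, 226, 227, 227, 228, 227, 226, 226, 228, 227, 228, 227, 228, 228, 227, 228, 227, 230, 233, 206, 206, 208, 208, 210, 207, 234, 231, 231, 230, 231, 235, 209, 211, 211, 210, 212, 210, 212, 211, 206, 233, 229, 226, 226, 226, 226, 226, 227, 227]
182 [226, 226, 226, 225, 225, 227, 225, 226, 226, 226, 226, 227, 226, 226, 227, 226, 227, 226, 226, 226, 226, 226, 226, 227, 226, 226, 226, 226, 226, 226, 227, 227, 227, 227, 226, 226, 227, 227, 227, 227, 227, 226, 226, 226, 226, 226, 226, 226, 227, 228, 227, 227, 227, 227]
```

View pics/c2.png

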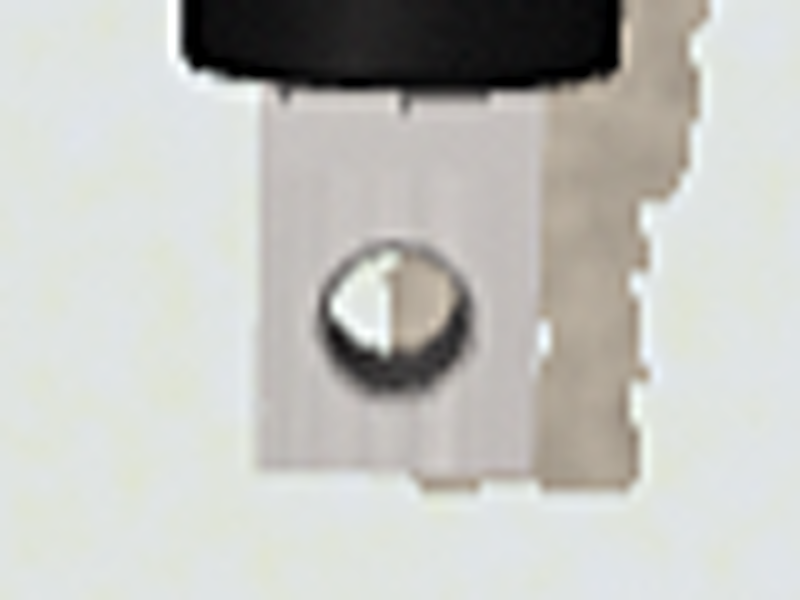

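Request:
carry_out(
  rows=[
    [-0.291,0.117,0.07,0,0,-7],
    [-0.291,0.117,0.07,0,0,-7],
    [-0.291,0.117,0.07,0,0,-7],
    [-0.291,0.117,0.07,0,0,-7],
    [-0.291,0.117,0.07,0,0,-7],
    [-0.291,0.117,0.07,0,0,-7],
    [-0.291,0.117,0.07,0,0,-7],
    [-0.291,0.117,0.07,0,0,-7],
  ],
)

```text
t: 3.6
tool_pos: [0.5809, -0.2714, 0.1805]
orientation: [2.218, 2.224, 0.001]
force: [-0.4, 0.1, 0.8]
opening: 0.093
gripper_force: 0.0
```

```bash
python3 - <<'E'
from h import *
s,im=snap('wrist','w2.png'); print(s['t'],s['tool_pos'],s['orientation'])
for n in('pin','pin_grip','ring','ring_end'):
  for r in robot.outline_of('wrist',n)[:2]: print(n,r['conf'],r['pixel'],r['pixels'].sum())
print(proj('wrist',(.58,-.273,.073),s))
E
```

```text
3.6 [ 0.58087517 -0.27137312  0.18053639] [2.21828683e+00 2.22356169e+00 9.53450422e-04]
pin 0.61 [289.5, 212.7] 1447
pin_grip 0.97 [286.3, 211.2] 1453
ring 0.85 [276.1, 238.2] 670
ring_end 0.98 [309.7, 226.6] 769
[279.93100307 207.93667897]
```

View pics/w2.png

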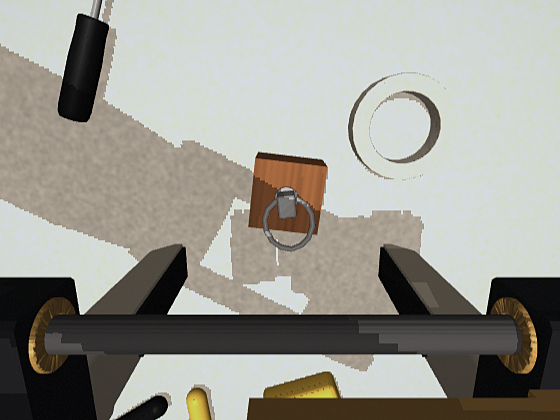

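Crop of the hole: its centre is at about (289.5,161.8) in w1, and the axle end is at row 177. In w2 the block is at (288,193) with the tab around (287,205), and the ring's far end is near (289,249).

```bash
python3 - <<'E'
from h import *
s=dict(tool_pos=np.array([0.49928615,0.03038065,0.249519]),orientation=np.array([-2.35213978e+00,-2.08165490e+00,-2.87e-05]))
for p in((289.5,161.8),(289.9,142),(289.1,177),(276,165),(303.5,165)): print(p,atz('wrist',p,.1,s))
a,b=atz('wrist',(289.9,142),.1,s),atz('wrist',(289.1,177),.1,s); print('yaw',np.degrees(np.arctan2(*(b-a)[[1,0]])))
s=robot.read_state()
for r in ((286,205,.073),(289,249,.051)): print(atz('wrist',r[:2],r[2],s))
for c in ((255,153),(328,160),(249,226),(319,234)): print(atz('wrist',c,.042,s))
c=cv2.resize(cv2.imread('pics/w2.png')[180:255,240:340],(800,600),interpolation=cv2.INTER_CUBIC);cv2.imwrite('pics/c3.png',c)
E
```

```text
(289.5, 161.8) [0.50943431 0.05669321 0.1       ]
(289.9, 142) [0.51171562 0.07318052 0.1       ]
(289.1, 177) [0.50755971 0.04372692 0.1       ]
(276, 165) [0.4977146  0.05537939 0.1       ]
(303.5, 165) [0.52093579 0.05252495 0.1       ]
yaw -98.03144316073988
[ 0.58441044 -0.27159901  0.073     ]
[ 0.58734034 -0.31621083  0.051     ]
[ 0.55937798 -0.23621529  0.042     ]
[ 0.6189621  -0.24186554  0.042     ]
[ 0.55308165 -0.29872963  0.042     ]
[ 0.61334262 -0.30595076  0.042     ]
```

View pics/c3.png

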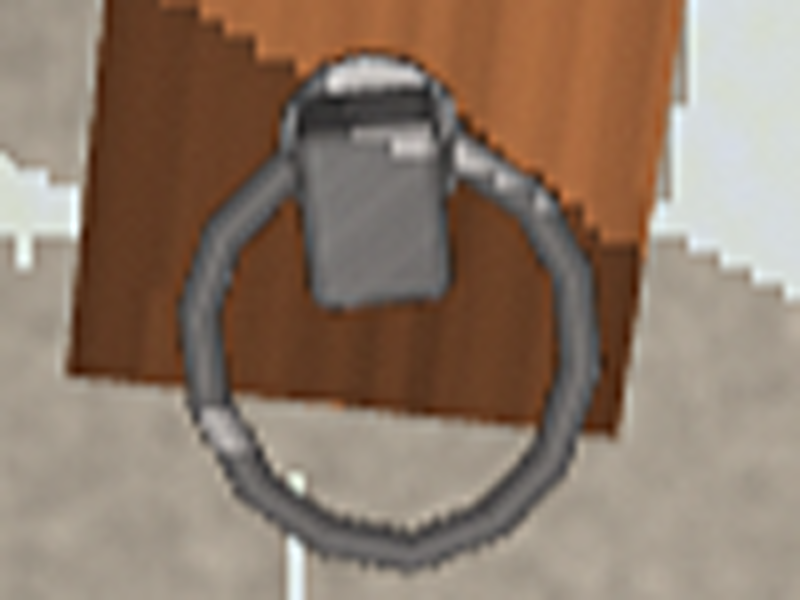

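```bash
python3 - <<'E'
from h import *
s=robot.read_state()
t=atz('wrist',(286.9,207.2),.073,s); e=atz('wrist',(290,248.1),.051,s); d=e-t
yaw=np.degrees(np.arctan2(d[1],d[0])); print(t,e,np.linalg.norm(d[:2]),yaw)
print('bottom edge tab', [atz('wrist',(240+u/8,180+v/8),.073,s)[:2] for u,v in((320,305),(447,295),(300,140),(440,130))])
# top-camera check
print(atz('top',(361.2,187),.073))
print(go(t[0],t[1],.09,yaw+180,s))
print(go(t[0],t[1],.0555,yaw+180,s))
E
```

```text
[ 0.5851005  -0.27333034  0.073     ] [ 0.58818223 -0.31539409  0.051     ] 0.04217649071125866 -85.80980884255321
bottom edge tab [array([ 0.57985382, -0.28201947]), array([ 0.59200094, -0.28100842]), array([ 0.57797791, -0.26574254]), array([ 0.59116755, -0.26475974])]
[ 0.57981482 -0.27309648  0.073     ]
(array([-1. ,  4.3, 90.4]), array([ 0.05,  0.03, -4.09]))
(array([ -1. ,   4.3, 124.9]), array([ 0.05,  0.03, -4.09]))
```

Request:
carry_out(
  rows=[
    [-0.001,0.0043,0.05,0,0,-4.1],
    [-0.001,0.0043,0.1,0,0,-4.1],
    [-0.001,0.0043,0.1255,0,0,-4.1],
    [-0.001,0.0043,0.1255,0,0,-4.1],
    [-0.001,0.0043,0.1255,0,0,-4.1],
  ],
)

```text
t: 4.47
tool_pos: [0.5857, -0.2746, 0.056]
orientation: [2.138, 2.298, 0.001]
force: [-1.0, -0.2, 0.8]
opening: 0.0929
gripper_force: 0.0
```

Request:
carry_out(
  rows=[
    [0,0,0,0,0,0],
    [0,0,0,0,0,0],
    [0,0,0,0,0,0],
    [0,0,0,0,0,0],
    [0,0,0,0,0,0],
    [0,0,0,0,0,0],
    [0,0,0,0,0,0],
    [0,0,0,0,0,0],
  ],
  jaw=255,
  force=25,
)

```text
t: 5.48
tool_pos: [0.5846, -0.2742, 0.0541]
orientation: [-2.14, -2.3, 0.0]
force: [-0.0, 0.8, 0.0]
opening: 0.0177
gripper_force: 0.0
```

Request:
carry_out(
  rows=[
    [0,0,0,0,0,0],
    [0,0,0,0,0,0],
    [0,0,0,0,0,0],
  ],
)

```text
t: 5.85
tool_pos: [0.5847, -0.2742, 0.0541]
orientation: [-2.14, -2.3, 0.0]
force: [-0.2, -1.1, -0.6]
opening: 0.0138
gripper_force: 25.0
```

Request:
carry_out(
  rows=[
    [0,0,-0.03,0,0,0],
    [0,0,-0.08,0,0,0],
    [0,0,-0.115,0,0,0],
    [0,0,-0.115,0,0,0],
  ],
)

```text
t: 6.35
tool_pos: [0.5868, -0.2754, 0.1735]
orientation: [2.135, 2.295, 0.003]
force: [0.2, 0.0, -1.1]
opening: 0.0138
gripper_force: 25.0
```

```bash
python3 - <<'E'
from h import *
s=robot.read_state(); print(s['t'],s['tool_pos'],s['force'],s['opening'],s['gripper_force'])
print(go(.5094,.0567-.03,.18,82,s))
E
```

```text
6.35 [ 0.58683844 -0.27539531  0.17353279] [ 0.22451776  0.04111983 -1.09346217] 0.013804049843871416 24.99981265515089
(array([306.9, -55.5,  -8. ]), array([ 0.37,  0.19, 12.13]))
```

Request:
carry_out(
  rows=[
    [0.307,-0.0555,-0.006,0.4,0.2,12.1],
    [0.307,-0.0555,-0.006,0.4,0.2,12.1],
    [0.307,-0.0555,-0.006,0.4,0.2,12.1],
    [0.307,-0.0555,-0.006,0.4,0.2,12.1],
    [0.307,-0.0555,-0.006,0.4,0.2,12.1],
    [0.307,-0.0555,-0.006,0.4,0.2,12.1],
    [0.307,-0.0555,-0.006,0.4,0.2,12.1],
    [0.307,-0.0555,-0.006,0.4,0.2,12.1],
  ],
)

```text
t: 7.35
tool_pos: [0.5072, 0.0268, 0.1744]
orientation: [-2.366, -2.055, 0.006]
force: [-0.5, -0.1, -0.8]
opening: 0.0135
gripper_force: 25.0
```

```bash
python3 - <<'E'
from h import *
s,im=snap('wrist','w3.png'); _,b=snap('side')
print(s['t'],s['tool_pos'],s['orientation'])
print(go(.5094,.0567,.158,82,s))
h=np.array([.5094,.0567,.1]); print(proj('wrist',h,s),proj('side',h),proj('side',s['tool_pos']))
for n in('pin','ring_end'):
  for r in robot.outline_of('wrist',n)[:2]: print(n,r['conf'],r['pixel'],r['pixels'].sum())
c1=cv2.resize(im[90:290,180:380],(400,400)); p=proj('side',s['tool_pos']).astype(int)
c2=cv2.resize(b[p[1]-40:p[1]+60,p[0]-60:p[0]+40],(400,400),interpolation=cv2.INTER_CUBIC); print(p)
cv2.imwrite('pics/c4.png',np.hstack([c1,c2])[:,:,::-1])
E
```

```text
7.35 [0.50723281 0.02681673 0.17441936] [-2.36629847 -2.0546324   0.00569251]
(array([29.9, -1.9, 16.5]), array([-0.47, -0.13, -0.07]))
[279.10508357 175.54579347] [199.95296053 191.59484333] [204.01935156 162.11412026]
pin 0.88 [283.2, 265.9] 1979
[204 162]
```

View pics/c4.png

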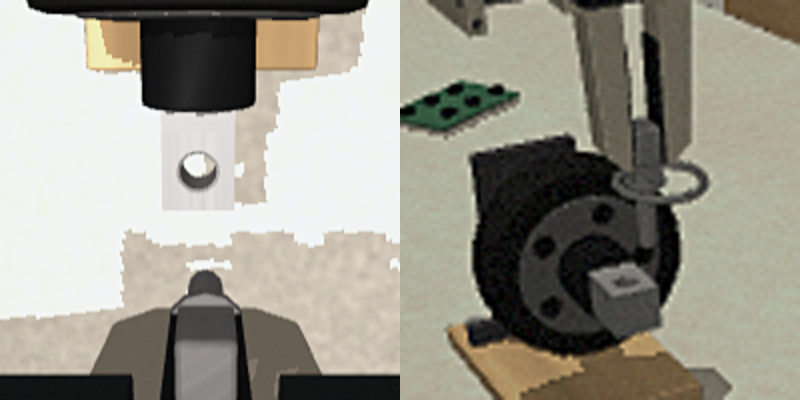

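Both crops agree. The hole is at (279,175.5), exactly where projected, and the pin tip is at about (282.5,225) in the wrist view. The ring is open and points outward.

```bash
python3 - <<'E'
from h import *
s=robot.read_state()
im=cv2.imread('pics/w3.png'); g=cv2.cvtColor(im,cv2.COLOR_BGR2GRAY)
for r in range(222,240,2): print(r,g[r,270:296].tolist())
ex=np.array([np.cos(np.radians(82)),np.sin(np.radians(82)),0])
for px in((282.5,225),(274.5,233),(290.5,233)):
    p=atz('wrist',px,.1313,s); print(px,p,p-s['tool_pos'])
t=tri('wrist',(282.5,229),'side',(206,183.5),s);print(t)
print(s['tool_pos'], Ro.from_rotvec(s['orientation']).as_matrix()[:,2])
E
```

```text
222 [197, 192, 187, 254, 251, 247, 246, 245, 245, 245, 245, 246, 245, 246, 246, 247, 249, 250, 251, 251, 251, 249, 247, 246, 249, 241]
224 [192, 187, 183, 184, 177, 253, 252, 229, 237, 241, 246, 210, 218, 199, 230, 205, 200, 192, 187, 187, 186, 189, 231, 231, 232, 234]
226 [186, 189, 190, 199, 200, 200, 208, 172, 91, 49, 57, 60, 61, 58, 56, 50, 63, 151, 211, 203, 199, 197, 198, 197, 195, 196]
228 [189, 195, 199, 203, 213, 172, 92, 56, 65, 69, 70, 71, 70, 68, 66, 66, 65, 57, 67, 141, 216, 208, 201, 199, 196, 195]
230 [196, 197, 198, 203, 189, 64, 59, 69, 70, 71, 71, 70, 69, 69, 68, 66, 67, 66, 63, 52, 125, 207, 197, 193, 194, 195]
232 [199, 202, 203, 210, 125, 54, 65, 70, 71, 72, 71, 71, 70, 71, 66, 67, 68, 68, 66, 58, 39, 185, 194, 185, 186, 188]
234 [200, 203, 204, 215, 82, 59, 68, 73, 73, 65, 67, 68, 69, 67, 65, 65, 68, 69, 65, 61, 48, 146, 211, 198, 197, 196]
236 [199, 206, 212, 251, 48, 59, 63, 65, 65, 62, 63, 77, 97, 81, 78, 63, 61, 62, 60, 60, 52, 107, 204, 222, 216, 207]
238 [188, 108, 47, 58, 94, 97, 129, 131, 143, 141, 157, 155, 156, 154, 156, 147, 148, 133, 128, 113, 112, 78, 58, 58, 158, 223]
(282.5, 225) [0.50865294 0.03294392 0.1313    ] [ 0.00128077  0.00594999 -0.04361711]
(274.5, 233) [0.50325032 0.02866437 0.1313    ] [-0.00412184  0.00167044 -0.04361711]
(290.5, 233) [0.51264885 0.02735185 0.1313    ] [ 0.00527668  0.00035793 -0.04361711]
[0.50853864 0.0292654  0.12832646]
[0.50737217 0.02699392 0.17491711] [-0.00722291  0.00364093 -0.99996729]
```

```bash
python3 - <<'E'
from h import *
print(go(.5085,.0554,.150,82))
E
```

```text
(array([28.2, -2.7, 25. ]), array([-0.44, -0.15, -0.07]))
```

Request:
carry_out(
  rows=[
    [0.014,-0.0013,0.008,-0.4,-0.15,0],
    [0.028,-0.0027,0.016,-0.4,-0.15,0],
    [0.028,-0.0027,0.025,-0.4,-0.15,0],
    [0.028,-0.0027,0.025,-0.4,-0.15,0],
    [0.028,-0.0027,0.025,-0.4,-0.15,0],
  ],
)

```text
t: 8.18
tool_pos: [0.5083, 0.0561, 0.1503]
orientation: [-2.37, -2.061, 0.0]
force: [0.2, -0.4, -0.8]
opening: 0.0139
gripper_force: 25.0
```

```bash
python3 - <<'E'
from h import *
s,im=snap('wrist'); _,b=snap('side')
print(s['t'],s['tool_pos'],s['orientation'],s['force'])
print(go(.5085,.0554,.150,82,s)); print(proj('wrist',(.5094,.0567,.1),s))
c1=cv2.resize(im[170:270,230:330],(400,400),interpolation=cv2.INTER_CUBIC)
c2=cv2.resize(b[150:220,160:230],(400,400),interpolation=cv2.INTER_CUBIC)
cv2.imwrite('pics/c5.png',np.hstack([c1,c2])[:,:,::-1])
E
```

```text
8.175 [0.50829762 0.05609546 0.1502584 ] [-2.37034052e+00 -2.06144561e+00  4.18541583e-04] [ 0.22770706 -0.44258902 -0.84025898]
(array([-0.7,  0.3,  0.3]), array([-0.02,  0.  ,  0.03]))
[282.93899954 229.7000303 ]
```

View pics/c5.png

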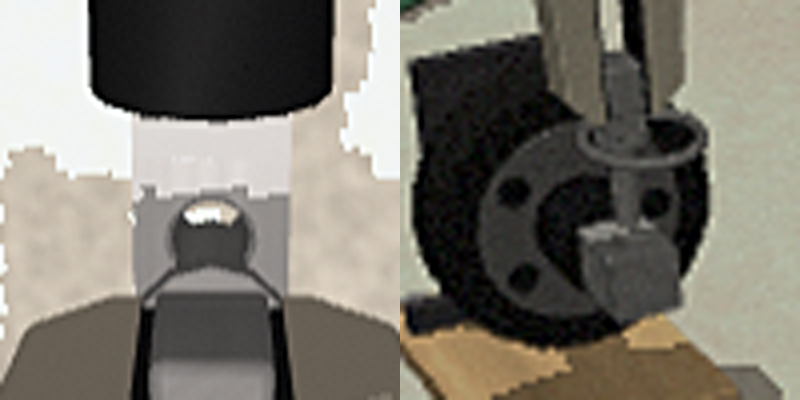

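The tip sits concentrically over the hole in the wrist crop (both at column ~210), so I'll lower gently.

Request:
carry_out(
  rows=[
    [-0.0003,0.0003,0.002,0,0,0],
    [-0.0005,0.0003,0.004,0,0,0],
    [-0.0005,0.0003,0.006,0,0,0],
    [-0.0005,0.0003,0.007,0,0,0],
    [-0.0005,0.0003,0.008,0,0,0],
    [-0.0005,0.0003,0.009,0,0,0],
    [-0.0005,0.0003,0.01,0,0,0],
  ],
)

```text
t: 9.15
tool_pos: [0.5085, 0.0557, 0.1402]
orientation: [-2.37, -2.061, 0.0]
force: [0.9, -0.2, -1.1]
opening: 0.0137
gripper_force: 25.0
```

Request:
carry_out(
  rows=[
    [0,0,0.001,0,0,0],
    [0,0,0.002,0,0,0],
    [0,0,0.003,0,0,0],
    [0,0,0.004,0,0,0],
    [0,0,0.005,0,0,0],
    [0,0,0.006,0,0,0],
    [0,0,0.007,0,0,0],
  ],
)

```text
t: 10.02
tool_pos: [0.5085, 0.0557, 0.1331]
orientation: [-2.37, -2.061, 0.0]
force: [-0.6, 0.6, -2.1]
opening: 0.0138
gripper_force: 25.0
```

Request:
carry_out(
  rows=[
    [0,0,0.002,0,0,0],
    [0,0,0.004,0,0,0],
    [0,0,0.006,0,0,0],
    [0,0,0.008,0,0,0],
    [0,0,0.01,0,0,0],
    [0,0,0.012,0,0,0],
    [0,0,0.014,0,0,0],
    [0,0,0.016,0,0,0],
  ],
)

```text
t: 11.02
tool_pos: [0.5085, 0.0557, 0.1171]
orientation: [-2.37, -2.061, 0.0]
force: [-0.6, -0.1, -0.1]
opening: 0.0136
gripper_force: 25.0
```

Request:
carry_out(
  rows=[
    [0,0,0.001,0,0,0],
    [0,0,0.002,0,0,0],
    [0,0,0.003,0,0,0],
    [0,0,0.0035,0,0,0],
    [0,0,0.004,0,0,0],
  ],
)

```text
t: 11.65
tool_pos: [0.5085, 0.0557, 0.1133]
orientation: [-2.37, -2.061, 0.0]
force: [-0.4, -0.7, -1.3]
opening: 0.0138
gripper_force: 25.0
```

Request:
carry_out(
  rows=[
    [0,0,0.0005,0,0,0],
    [0,0,0.001,0,0,0],
    [0,0,0.001,0,0,0],
  ],
)

```text
t: 12.02
tool_pos: [0.5085, 0.0557, 0.1122]
orientation: [-2.37, -2.061, 0.0]
force: [-0.0, -0.1, -1.3]
opening: 0.0137
gripper_force: 25.0
```

Request:
carry_out(
  rows=[
    [0,0,0.0004,0,0,0],
    [0,0,0.0008,0,0,0],
    [0,0,0.0008,0,0,0],
  ],
)

```text
t: 12.4
tool_pos: [0.5086, 0.0557, 0.112]
orientation: [-2.37, -2.062, -0.0]
force: [-3.1, 1.0, 5.9]
opening: 0.0139
gripper_force: 25.0
```

The pin is seated, with a light 6 N contact at the expected height. I'll release, rise and check.

Request:
carry_out(
  rows=[
    [0,0,-0.0008,0,0,0],
    [0,0,-0.0008,0,0,0],
    [0,0,-0.0008,0,0,0],
    [0,0,-0.0008,0,0,0],
    [0,0,-0.0008,0,0,0],
  ],
  jaw=100,
)

```text
t: 13.02
tool_pos: [0.5084, 0.0557, 0.1122]
orientation: [-2.37, -2.061, 0.0]
force: [-0.6, -0.4, 0.3]
opening: 0.0557
gripper_force: 0.0
```

Request:
carry_out(
  rows=[
    [0,0,-0.015,0,0,0],
    [0,0,-0.04,0,0,0],
    [0,0,-0.06,0,0,0],
    [0,0,-0.06,0,0,0],
    [0,0,-0.06,0,0,0],
  ],
)

```text
t: 13.65
tool_pos: [0.5083, 0.0557, 0.172]
orientation: [-2.37, -2.061, 0.0]
force: [0.4, -1.5, 0.1]
opening: 0.0563
gripper_force: 0.0
```

```bash
python3 - <<'E'
from h import *
s,im=snap('wrist'); _,b=snap('side')
print(s['t'],s['tool_pos'],s['orientation'],s['force'],s['opening'])
h=np.array([.5094,.0567,.1]);ex=np.array([np.cos(np.radians(-98)),np.sin(np.radians(-98)),0])
print('tabtop',proj('wrist',h+[0,0,.031],s),'ringend',proj('wrist',h+.043*ex+[0,0,.009],s))
for n in('pin','pin_grip','ring_end'):
  for r in robot.outline_of('wrist',n)[:1]: print(n,r['conf'],r['pixel'],r['pixels'].sum())
c1=cv2.resize(im[130:280,210:360],(400,400),interpolation=cv2.INTER_CUBIC)
c2=cv2.resize(b[150:220,160:230],(400,400),interpolation=cv2.INTER_CUBIC)
cv2.imwrite('pics/c6.png',np.hstack([c1,c2])[:,:,::-1])
E
```

```text
13.65 [0.50834866 0.05567479 0.17196084] [-2.37019890e+00 -2.06137616e+00  4.18648045e-04] [ 0.44869947 -1.48319771  0.06291759] 0.05633908100118445
tabtop [282.77074675 234.21665826] ringend [282.7462655  283.46737025]
pin 0.59 [283.7, 235.7] 2233
pin_grip 0.59 [282.7, 233.3] 2109
ring_end 0.63 [299.6, 270.4] 1102
```

View pics/c6.png

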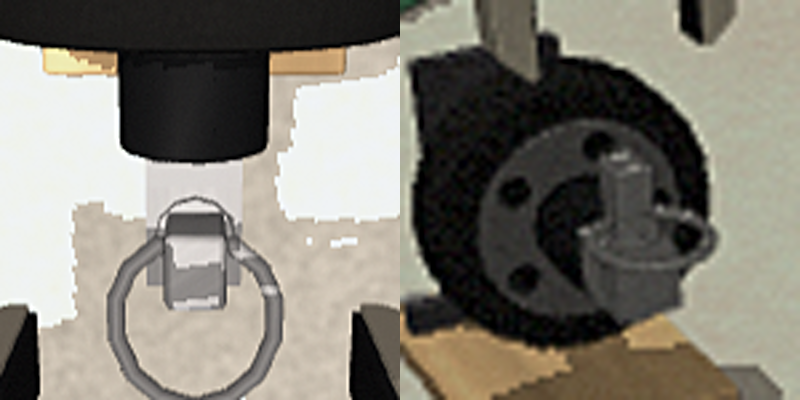

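The pin is home, upright and aligned, with the ring open over the axle end (far end near (283,280)). I'll close the fingers and go above the ring's far end.

Request:
carry_out(
  rows=[
    [-0.022,0,0,0,0,0],
    [-0.045,0,0,0,0,0],
    [-0.045,0,0,0,0,0],
    [-0.045,0,0,0,0,0],
    [-0.045,0,0.02,0,0,0],
    [-0.045,0,0.04,0,0,0],
    [-0.045,0,0.05,0,0,0],
    [-0.045,0,0.053,0,0,0],
    [-0.045,0,0.053,0,0,0],
  ],
  jaw=255,
  force=20,
)

```text
t: 15.02
tool_pos: [0.5025, 0.0113, 0.1196]
orientation: [2.37, 2.062, 0.0]
force: [0.3, -0.8, 0.5]
opening: 0.0007
gripper_force: 0.0
```

Request:
carry_out(
  rows=[
    [0,0,0.002,0,0,0],
    [0,0,0.004,0,0,0],
    [0,0,0.006,0,0,0],
    [0,0,0.008,0,0,0],
    [0,0,0.01,0,0,0],
    [0,0,0.011,0,0,0],
    [0,0,0.011,0,0,0],
  ],
)

```text
t: 15.9
tool_pos: [0.5025, 0.0109, 0.1086]
orientation: [2.37, 2.061, 0.0]
force: [0.1, -0.6, 5.0]
opening: 0.0007
gripper_force: 2.3
```

Request:
carry_out(
  rows=[
    [0,0,0.003,0,0,0],
    [0,0,0.006,0,0,0],
    [0.001,0,0.01,0,0,0],
    [0.0024,0,0.014,0,0,0],
    [0.0043,0,0.018,0,0,0],
    [0.0065,0,0.0217,0,0,0],
    [0.009,0,0.025,0,0,0],
  ],
)

```text
t: 16.77
tool_pos: [0.5035, 0.0204, 0.0829]
orientation: [-2.37, -2.061, 0.0]
force: [0.9, 0.7, 4.7]
opening: 0.0004
gripper_force: 2.0
```

Request:
carry_out(
  rows=[
    [0.003,0,0.0032,0,0,0],
    [0.0063,0,0.006,0,0,0],
    [0.008,0,0.0075,0,0,0],
    [0.0095,0,0.0088,0,0,0],
    [0.011,0,0.01,0,0,0],
    [0.011,0,0.011,0,0,0],
  ],
)

```text
t: 17.52
tool_pos: [0.5055, 0.0318, 0.073]
orientation: [-2.37, -2.061, -0.002]
force: [-1.6, 6.1, 11.4]
opening: 0.0005
gripper_force: 5.7
```

```bash
python3 - <<'E'
from h import *
s,b=snap('side')
print(s['t'],s['tool_pos'],s['force'])
cv2.imwrite('pics/c7.png',cv2.resize(b[140:240,150:250],(600,600),interpolation=cv2.INTER_CUBIC)[:,:,::-1])
E
```

```text
17.525 [0.50554243 0.0317582  0.07296329] [-1.55557947  6.09620076 11.3532587 ]
```

The reaction is purely radial along the ring (6 N inward, 11 N up) and the geometry gives θ≈1.09. The ring is past dead centre and held only by finger friction. I'll drag it slightly inward while easing up.

Request:
carry_out(
  rows=[
    [0.001,0,0,0,0,0],
    [0.002,0,-0.0005,0,0,0],
    [0.0025,0,-0.001,0,0,0],
    [0.0025,0,-0.002,0,0,0],
    [0.0025,0,-0.003,0,0,0],
  ],
)

```text
t: 18.2
tool_pos: [0.5046, 0.0331, 0.0746]
orientation: [-2.37, -2.061, 0.003]
force: [-0.6, -1.6, -1.3]
opening: 0.0006
gripper_force: 0.8
```

```bash
python3 - <<'E'
from h import *
s,b=snap('side')
print(s['t'],s['tool_pos'],s['force'])
for r in robot.outline_of('side','ring')+robot.outline_of('side','ring_end'): print(r['conf'],r['pixel'])
h=np.array([.5094,.0567,.1]);ex=np.array([np.cos(np.radians(-98)),np.sin(np.radians(-98)),0])
for th in(0,.9,1.1,1.7): print(th,proj('side',h+.043*np.cos(th)*ex+[0,0,.009-.043*np.sin(th)]))
E
```

```text
18.2 [0.50459037 0.03310988 0.07458442] [-0.60432566 -1.5976122  -1.26137882]
0.57 [178.7, 210.0]
0.48 [192.6, 199.8]
0 [208.43275058 195.83470699]
0.9 [206.29179161 207.62605642]
1.1 [204.99837365 208.18170782]
1.7 [200.2237007  205.08559427]
```

Request:
carry_out(
  rows=[
    [-0.01,0,0,0,0,0],
    [-0.04,0,0,0,0,0],
    [-0.09,0,-0.03,0,0,0],
    [-0.12,0,-0.08,0,0,0],
    [-0.12,0,-0.13,0,0,0],
    [-0.12,0,-0.13,0,0,0],
    [-0.12,0,-0.13,0,0,0],
  ],
)

```text
t: 19.23
tool_pos: [0.4886, -0.0857, 0.2049]
orientation: [-2.371, -2.061, -0.0]
force: [-1.4, -0.0, -0.6]
opening: 0.0008
gripper_force: 0.0
```

```bash
python3 - <<'E'
from h import *
s,im=snap('wrist'); _,b=snap('side')
print(s['t'],s['tool_pos'],s['force'])
p=proj('wrist',(.5094,.0567,.1),s).astype(int); print(p)
y0=max(p[1]-50,0);x0=p[0]-50
c1=cv2.resize(im[y0:y0+100,x0:x0+100],(400,400),interpolation=cv2.INTER_CUBIC)
c2=cv2.resize(b[160:230,165:235],(400,400),interpolation=cv2.INTER_CUBIC)
cv2.imwrite('pics/c7.png',np.hstack([c1,c2])[:,:,::-1])
E
```

```text
19.225 [ 0.48864732 -0.0856851   0.20491675] [-1.38665935 -0.00353236 -0.61483589]
[282  -6]
```

View pics/c7.png

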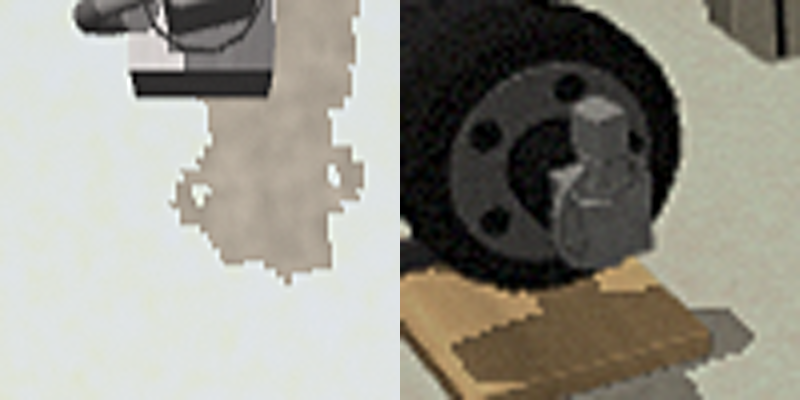

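The ring no longer sticks out and hangs round the axle, but the pin looks turned a little. The picture allowance is used up, so I'll check the angle numerically with the networks' outlines.

Request:
carry_out(
  rows=[
    [0.02,0,0,0,0,0],
    [0.03,0,0,0,0,0],
    [0.03,0,0,0,0,0],
    [0.03,0,0,0,0,0],
  ],
)

```text
t: 19.82
tool_pos: [0.4927, -0.0559, 0.2049]
orientation: [-2.37, -2.062, 0.001]
force: [0.3, 0.8, 0.1]
opening: 0.0003
gripper_force: 0.0
```

```bash
cat > fit.py <<'E'
from h import *
from scipy.spatial import cKDTree
s,im=snap('wrist','w9.png'); snap('side','s9.png'); snap('top','t9.png')
print(s['t'],s['tool_pos'])
H=np.array([.5094,.0567,.1])
M={}
for c in('wrist','side','top'):
    for n in('ring','ring_end','pin'):
        R=robot.outline_of(c,n)
        for r in R[:2]:
            ys,xs=np.nonzero(r['pixels']); print(c,n,round(r['conf'],2),np.round(r['pixel']),len(xs),xs.min(),xs.max(),ys.min(),ys.max())
        if R: M[c,n]=R[0]['pixels']
def ring(th,yaw,N=72):
    a=np.linspace(0,2*np.pi,N); r=23.7+19.3*np.cos(a); y=19.3*np.sin(a)
    P=np.stack([r*np.cos(th),y,9-r*np.sin(th)],1)/1000
    w=np.radians(yaw); ex=np.array([np.cos(w),np.sin(w),0]); ey=np.array([-ex[1],ex[0],0])
    return H+P[:,:1]*ex+P[:,1:2]*ey+P[:,2:]*[0,0,1]
for th in(0,1.1,1.3,1.5,1.7):
    for yaw in(-120,-98,-76):
        o=[]
        for c in('wrist','side','top'):
            p=np.array([proj(c,X,s) for X in ring(th,yaw)]); o+=[np.round([p[:,0].min(),p[:,0].max(),p[:,1].min(),p[:,1].max()]).astype(int).tolist()]
        print(th,yaw,o)
np.savez('m.npz',**{'_'.join(k):v for k,v in M.items()})
p=proj('wrist',H,s).astype(int); print(p)
g=cv2.cvtColor(im,cv2.COLOR_RGB2GRAY)
c=g[max(p[1]-30,0):p[1]+36:1,p[0]-34:p[0]+36:1]
print('\n'.join(''.join(' .:-=+*#%@'[::-1][min(9,v*10//256)] for v in row) for row in c))
E
python3 fit.py
```

```text
19.825 [ 0.49272024 -0.0559103   0.2048509 ]
wrist ring_end 0.81 [296.  42.] 233 253 311 35 53
wrist pin 0.81 [282.  41.] 1233 252 312 22 61
side pin 0.59 [197. 186.] 244 190 208 177 206
side pin 0.56 [184. 199.] 3262 156 218 156 233
top pin 0.58 [195. 243.] 126 187 200 236 254
0 -120 [[240, 298, 46, 107], [190, 210, 188, 197], [195, 216, 237, 258]]
0 -98 [[254, 312, 49, 110], [194, 214, 188, 197], [196, 217, 232, 253]]
0 -76 [[267, 325, 46, 107], [198, 218, 186, 195], [195, 216, 227, 248]]
1.1 -120 [[252, 303, 42, 79], [191, 210, 190, 209], [193, 208, 236, 255]]
1.1 -98 [[256, 310, 46, 77], [193, 212, 189, 208], [195, 208, 233, 254]]
1.1 -76 [[263, 314, 42, 79], [196, 212, 189, 208], [194, 208, 232, 251]]
1.3 -120 [[254, 305, 40, 70], [191, 210, 190, 208], [193, 205, 235, 254]]
1.3 -98 [[256, 310, 44, 67], [193, 211, 189, 208], [194, 204, 233, 254]]
1.3 -76 [[261, 311, 40, 70], [195, 210, 189, 208], [193, 205, 233, 252]]
1.5 -120 [[257, 307, 36, 61], [191, 210, 190, 207], [192, 202, 234, 253]]
1.5 -98 [[256, 310, 43, 55], [192, 210, 189, 207], [194, 200, 233, 254]]
1.5 -76 [[259, 309, 36, 61], [194, 208, 189, 207], [192, 201, 234, 253]]
1.7 -120 [[259, 310, 31, 53], [191, 210, 189, 205], [190, 199, 234, 252]]Traceback (most recent call last):
  File "fit.py", line 22, in <module>
    p=np.array([proj(c,X,s) for X in ring(th,yaw)]); o+=[np.round([p[:,0].min(),p[:,0].max(),p[:,1].min(),p[:,1].max()]).astype(int).tolist()]
                ~~~~^^^^^^^
  File "h.py", line 21, in proj
    K,Rw,o=cam(c,s); p=(np.array(X)-o)@Rw; return np.array([K[0]*p[0]/p[2]+K[2],K[1]*p[1]/p[2]+K[3]])
           ~~~^^^^^
  File "h.py", line 9, in cam
    m=robot.camera_model(c); K=(m['fx'],m['fy'],m['cx'],m['cy'])
ValueError: time passes only in moves, steps and waits
```

```bash
python3 - <<'E'
from h import *
import functools, h
mm={c:robot.camera_model(c) for c in('wrist','side','top')}
class F: 
    camera_model=staticmethod(lambda c:mm[c])
s=robot.read_state()
h.robot=F
r=robot.outline_of('wrist','ring_end')[0]['pixels']
b=r[32:58,248:318]
print('\n'.join('%3d '%(32+i)+''.join('#' if v else '.' for v in row) for i,row in enumerate(b)))
H=np.array([.5094,.0567,.1])
g=cv2.imread('pics/w9.png',0)[18:66,248:318]
print('\n'.join('%3d '%(18+i)+''.join('@%#*+=-:. '[min(9,int(v)*10//256)] for v in row) for i,row in enumerate(g)))
def ring(th,yaw,N=120):
    a=np.linspace(0,2*np.pi,N); rr=23.7+19.3*np.cos(a); y=19.3*np.sin(a)
    P=np.stack([rr*np.cos(th),y,9-rr*np.sin(th)],1)/1000
    w=np.radians(yaw); ex=np.array([np.cos(w),np.sin(w),0]); ey=np.array([-ex[1],ex[0],0])
    return H+P[:,:1]*ex+P[:,1:2]*ey+P[:,2:]*[0,0,1]
res=[]
for th in np.arange(1.0,1.9,.1):
    for yaw in range(-125,-69,5):
        m=np.zeros((420,560),np.uint8); p=np.array([proj('wrist',X,s) for X in ring(th,yaw)])
        cv2.polylines(m,[np.round(p*8).astype(int)],True,1,6,shift=3)
        m=m.astype(bool); res.append(((r&m).sum()/r.sum(),round(th,1),yaw))
res.sort(reverse=True); print(res[:12])
E
```

```text
32 ......................................................................
 33 ......................................................................
 34 ......................................................................
 35 .........................................................######.......
 36 ...................................................#############......
 37 ................................................################......
 38 ...............................................#################......
 39 ...............................................#################......
 40 ...............................................################.......
 41 ...............................................##############.........
 42 ...............................................###########............
 43 ................................................#######...............
 44 ....................##...........................##...................
 45 ................#######...............................................
 46 .............###########.......................
[... 4418 characters left out ...]
***********#=------------- ...
[(np.float64(0.9527896995708155), np.float64(1.6), -85), (np.float64(0.8583690987124464), np.float64(1.6), -80), (np.float64(0.8454935622317596), np.float64(1.6), -90), (np.float64(0.8412017167381974), np.float64(1.7), -85), (np.float64(0.776824034334764), np.float64(1.7), -90), (np.float64(0.7381974248927039), np.float64(1.7), -80), (np.float64(0.721030042918455), np.float64(1.5), -85), (np.float64(0.6995708154506438), np.float64(1.5), -90), (np.float64(0.6952789699570815), np.float64(1.6), -95), (np.float64(0.6738197424892703), np.float64(1.5), -80), (np.float64(0.6437768240343348), np.float64(1.6), -75), (np.float64(0.592274678111588), np.float64(1.5), -75)]
```

```bash
python3 - <<'E'
from h import *
import h
mm={c:robot.camera_model(c) for c in('wrist','side','top')}
s=robot.read_state(); r=robot.outline_of('wrist','ring_end')[0]['pixels']
class F: camera_model=staticmethod(lambda c:mm[c])
h.robot=F
K,Rw,o=cam('wrist',s)
pj=lambda X:(lambda p:np.stack([K[0]*p[:,0]/p[:,2]+K[2],K[1]*p[:,1]/p[:,2]+K[3]],1))((X-o)@Rw)
H0=np.array([.5094,.0567,.1]); a=np.linspace(0,2*np.pi,120); rr=23.7+19.3*np.cos(a); y=19.3*np.sin(a); res=[]
for dx in(-.001,0,.001):
 for dy in(-.002,-.001,0,.001,.002):
  for th in np.arange(1.3,1.86,.05):
   for yaw in range(-95,-76,3):
    w=np.radians(yaw); ex=np.array([np.cos(w),np.sin(w),0]); ey=np.array([-ex[1],ex[0],0])
    P=np.stack([rr*np.cos(th),y,9-rr*np.sin(th)],1)/1000
    X=H0+[dx,dy,0]+P[:,:1]*ex+P[:,1:2]*ey+P[:,2:]*[0,0,1]
    m=np.zeros((420,560),np.uint8); cv2.polylines(m,[np.round(pj(X)*8).astype(int)],True,1,6,shift=3)
    res.append((round((r&(m>0)).sum()/r.sum(),3),dx,dy,round(th,2),yaw))
res.sort(reverse=True)
for q in res[:12]: print(*q)
print('tab top expected',pj(H0[None]+[0,0,.031]), 'flange',pj(H0[None]+[0,0,.004]))
E
```

```text
1.0 0 0.002 1.6 -86
1.0 0 0.001 1.6 -83
1.0 0 0.001 1.6 -86
0.996 0 0 1.65 -86
0.996 0 -0.002 1.75 -86
0.991 0.001 -0.002 1.75 -86
0.987 0.001 0.001 1.6 -86
0.987 0 0.001 1.65 -86
0.983 0.001 0 1.65 -86
0.983 0 0 1.65 -83
0.983 0 -0.001 1.7 -86
0.979 0.001 0.002 1.6 -86
tab top expected [[282.37866272  35.89606477]] flange [[282.39604328  43.08722154]]
```

All the good fits put the ring at 1.6–1.75 rad, so it is locked with the pin in place and the robot clear. Handing in.

```bash
python3 -c "
from plant import robot
print(robot.close_job())"
```

```text
the job is handed in; nothing more can be done
None
```

The pin is fully home in the larger stand's axle and its ring is snapped shut (about 1.65 rad, fitted from the wrist-camera outline), though the pin ended about 12° turned from the axle line; I handed the job in at about 20 s but got no verdict back.

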